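Fetch the colour check block for the reader

TASK

Pull the drawer of the white cabinet out to its stop and leave it out. Take the white check block with the coloured tiles from it, set it down free on the green mat to change your grip, then seat it in the orange cradle on the sloping reader: tiles up, lengthwise between the cheeks, flat on the bed with its lower end against the lip. Never drop the block, leave the dark block lying in the drawer, and leave the other things on the bench where they are.

Things in the scene. Friction and masses are not known exactly. Their poses are not given: they have to be found in the camera images.
- drawer (a joint): how far the drawer is out: 0 m shut, 0.160 m at its stop; about 1.2 N of sliding friction
- drawer_handle (a point): middle of the drawer's steel bar handle: a level bar 12 mm thick and 120 mm long along y, its axis 45 mm in front of the blue drawer front and 49 mm above the bench; posts at 54 mm either side; the drawer comes out along this point's -x, towards the robot. Cabinet: low, white, fixed, 240 wide, 220 deep, 85 mm tall
- drawer_floor (a point): middle of the front edge of the drawer's inner floor, 22 mm above the bench (moves with the drawer; axes as the handle). Inside 173 mm long (x); a blue insert 34 mm high leaves two troughs 70 mm wide, middles at y = +41 and -41 mm, running back (+x) from here. Top edge of the drawer front 73 mm above the bench
- check_block: the colour check block: white, a row of red, yellow, green and blue tiles on top; 62 long (own x) x 32 wide (own y) x 30 mm tall, 0.1 to 0.2 kg; origin at the centre of its underside. It starts crosswise in the left or the right trough of the drawer (at random), hidden until the drawer is out; its ends are 4 mm from the trough's walls, so there it is gripped across its 32 mm width
- dark_block: the dark block, all black, same size and origin as the check block, in the other trough; not wanted
- mat: green rubber mat, fixed, 130 x 130 x 3 mm; origin at the centre of its underside (top is 3 mm above the bench)
- cradle: cradle fixed on the reader's slope. Origin on its black bed, under the centre of the seated block, 72 mm above the bench; own z square to the bed, own x up the 15 degree slope, away from the robot. Two orange cheeks (44 long in x, 45 high, 40 mm apart inside) flank the block's long sides; an orange lip 6 mm high stops its lower end at x = -31 mm. Both ends stick out 9 mm, free for fingers
- reader: beige desk reader, fixed; origin on the bench under its middle, x as the cradle's but level. Its sloping top (240 along the slope x 150 mm wide) lies 4 mm below the cradle's bed and reaches 75 mm downslope and 165 mm upslope of the cradle's origin
- bottle: bystander: amber reagent bottle, 52 mm across, 110 mm tall; origin at the centre of its underside
- beaker: bystander: white plastic beaker, 64 mm across, 75 mm tall; origin at the centre of its underside
- cup: bystander: clear sample cup, 60 mm across, 60 mm tall; origin at the centre of its underside
- dish: bystander: white ceramic dish, 100 mm across, 25 mm tall; origin at the centre of its underside
- spatula: bystander: spatula 170 mm long lying on the bench; origin between its ends
Things that resemble listed ones, but are neither listed nor needed, are in the scene too. What is shaped like the mat but grey, pink or purple is not meant.

How it is judged:
By the outcome, as a careful person would: the job done as asked, in the order asked, and still so for the second after the job is handed in, with the robot touching nothing.
It also fails if it takes over 72 s, if anything falls off the work surface, if the arm or the gripper's body presses on something with over 40 N, if the wrist force passes 120 N, or if a joint passes its speed limit or range.

ROBOT

A 7-joint arm with a two-finger parallel gripper is mounted at the origin on the work surface. World frame = base frame: x ahead of the robot, y to its left, z up, the work surface at z = 0. Lengths are in m, angles in rad, forces in N, time in s.
With the tool pointing down it reaches from about 0.4 to 0.85 m from the base axis. Payload 10.4 kg.
Tool frame: the origin (TCP) lies between the finger pads; the fingertips stand 19 mm ahead of it and the grasp point (between the pads) is the TCP (manip.tips_ahead is the distance from the TCP to the fingertips, in m); z points along the fingers, y is the line along which they close (so a half turn about z gives the same grasp; the last joint's range is limited). The gripper opens to 85 mm and grips with 20 to 120 N. Pads are 22 mm wide; open, the fingers measure 114 mm over their backs; the gripper's body (76 mm by 85 mm) begins 54 mm behind the grasp point. The pads swing forward as they close: fully open they stand 13 mm farther back than shut.
Start: joints at [1.317, 0.332, -0.065, 1.46, 0.022, 1.35, -0.088], TCP at [0.143, -0.608, 0.25] pointing down, gripper open.
Joint ranges: [-2.6, 2.6], [-0.5, 2.12], [-1.47, 1.34], [0.16, 2.42], [-1.27, 4.41], [0.06, 2.06], [-2.6, 2.6]. Speed limits (rad/s): [2.22, 2.22, 2.79, 2.79, 3.14, 3.14, 3.14].

INTERFACE

Orientations are given as a unit quaternion [x, y, z, w].
In Python, from workcell import manip, viewer gives the robot as it stands.
- The arm moves only by the tool arm_command, never from a script. Its argument "series" is text: rows parted by semicolons, each of 5 numbers parted by spaces: the closure, from 0 (fully open) to 1 (shut), then the shift along the tool's x, y, z normalised to -1 to 1, where 1 is 0.4 m, then the turn about the tool's z normalised to -1 to 1, where 1 is 180 degrees. In form: jaw tx ty tz spin; .... A call has exactly 10 rows; each row shifts and turns the commanded pose from where the row before left it, along the tool's axes as they then stand; what a row does not reach is not made up. A row lasts 1/8 s, in which the tool goes at most 62.5 mm and 10.7 degrees, less where a joint would pass 70% of its speed; a pose out of reach is approached as far as the arm can. A call with a number of a shift or a turn outside -1 to 1 is refused whole. A call with a gripper value outside its range is refused whole. The fingers move at their own pace and stop on an object; "newtons" is the grip in N (left out, the last holds). Time passes only in rows, so rows that do not move let the fingers close, or fill a call up. It gives the time, the measured TCP pose, the force, the opening and the grip force at its end, in the units of the state.
- manip.get_obs(): the state, without advancing time (a new reading comes with each control period).
- viewer.camera(name): name is "side" or "top"; returns a dict with "pixels" (420x560x3 uint8, red, green, blue), "intrinsics" (3x3 intrinsics, pixels), "extrinsics" (4x4, takes a point from world to camera coordinates). Camera axes: x right, y up, looking along -z (the intrinsics and any distortion apply to the point x, -y, -z); pixel columns grow to the right and rows downward; lengths in m; the calibration is good to about 2 mm. A picture is of the moment at which its call begins. There is no depth.
- manip.hand_in(): hands the job in; it is judged then, once.
The state is a dict: "clock": time; "joint_pos": joint angles; "joint_velocities": joint speeds; "tau": joint torques, N m; "position": TCP position; "ee_rot": TCP orientation; "ft_force": force on the tool from outside, world axes, zero at the start; "torque": the same for the moment, N m; "grip_width": opening from 0.0 (shut) to 1.0 (fully open); "grasp_force": force on a finger pad.
Only numpy, scipy, OpenCV 4.12 (cv2) and the standard library are available. Lean on these libraries where they do the work, as an engineer would, in place of code of your own. Each camera call takes 0.05 s, during which the arm holds its last target. There are 200 camera calls.

## Working session

There is one attempt and no reset: what is moved stays moved. The work goes in short steps, Python scripts to look and compute and a tool call to move; the robot and the scene stay as the last step left them, time stands still between calls to the robot, and variables do not carry over. Pictures are saved under pics/ and viewed, at most 10 in all, crops included, and the job is handed in when it is done.

Besides the shell and the picture viewer there is one more tool, called after "Emit:" by a JSON object that holds its "fn" and its "kwargs", one argument or row to a line. arm_command: Moves the arm, as the interface text tells. Scaled input: -1 to 1 covers 0.4 m each way for a shift and 180 degrees each way for a turn. Its arguments: {"type":"object","properties":{"series":{"type":"string"},"newtons":{"type":"number"}},"required":["series"]}

```bash
mkdir -p pics; ls; cat > h.py <<'E'
import numpy as np, cv2
from workcell import manip, viewer
from scipy.spatial.transform import Rotation as R
def shot(n,f=None):
    c=viewer.camera(n); im=np.ascontiguousarray(c["pixels"][:,:,::-1])
    if f: cv2.imwrite("pics/"+f,im)
    return im,np.array(c["intrinsics"]),np.array(c["extrinsics"])
def ray(uv,K,E):
    d=np.linalg.inv(K)@np.array([uv[0],uv[1],1.]); d=np.array([d[0],-d[1],-d[2]])
    Rm=E[:3,:3]; return -Rm.T@E[:3,3], Rm.T@d
def onz(uv,K,E,z):
    o,d=ray(uv,K,E); return o+d*(z-o[2])/d[2]
def tri(uv1,c1,uv2,c2):
    o1,d1=ray(uv1,*c1); o2,d2=ray(uv2,*c2)
    s=np.linalg.lstsq(np.c_[d1,-d2],o2-o1,rcond=None)[0]
    p,q=o1+s[0]*d1,o2+s[1]*d2; return (p+q)/2,np.linalg.norm(p-q)
def proj(P,K,E):
    c=E[:3,:3]@np.array(P)+E[:3,3]; u=K@np.array([c[0],-c[1],-c[2]]); return u[:2]/u[2]
E
python3 - <<'E'
from h import *
for n in("top","side"):
    im,K,E=shot(n,n+"0.png"); print(n,K.round(1).tolist(),E.round(3).tolist())
o=manip.get_obs(); print(o,manip.tips_ahead)
print(R.from_quat(o["ee_rot"]).as_matrix().round(3))
E
```

```text
pics
top [[504.5, 0.0, 285.3], [0.0, 504.5, 221.0], [0.0, 0.0, 1.0]] [[-0.012, -1.0, -0.012, 0.002], [0.993, -0.013, 0.121, -0.491], [-0.121, -0.011, 0.993, -1.444], [0.0, 0.0, 0.0, 1.0]]
side [[385.4, 0.0, 285.9], [0.0, 385.4, 207.5], [0.0, 0.0, 1.0]] [[-0.994, -0.113, 0.004, 0.493], [0.085, -0.723, 0.686, -0.099], [-0.075, 0.682, 0.728, -1.329], [0.0, 0.0, 0.0, 1.0]]
{'clock': 0.1, 'joint_pos': array([ 1.31741806,  0.33280779, -0.06472515,  1.46088658,  0.02161501,
        1.349886  , -0.08847697]), 'joint_velocities': array([-0.00012722, -0.00071763,  0.00074813, -0.00199614,  0.00115048,
       -0.00093403, -0.00036586]), 'tau': array([ 2.33006496e-03, -6.26747918e+01,  4.96603351e-02, -3.92426705e+01,
        1.63727067e-02,  7.03875470e-03,  3.80341305e-05]), 'position': array([ 0.14289383, -0.60811678,  0.24958213]), 'ee_rot': array([ 9.93345823e-01,  1.15167957e-01, -1.06732361e-04, -6.36863157e-04]), 'ft_force': array([0.06915302, 0.37242983, 1.02953304]), 'torque': array([ 0.00106347, -0.04310393, -0.02130593]), 'grasp_force': 0.0, 'grip_width': 0.997214523505996} 0.019
[[ 0.973  0.229 -0.   ]
 [ 0.229 -0.973  0.001]
 [-0.    -0.001 -1.   ]]
```

View pics/top0.png

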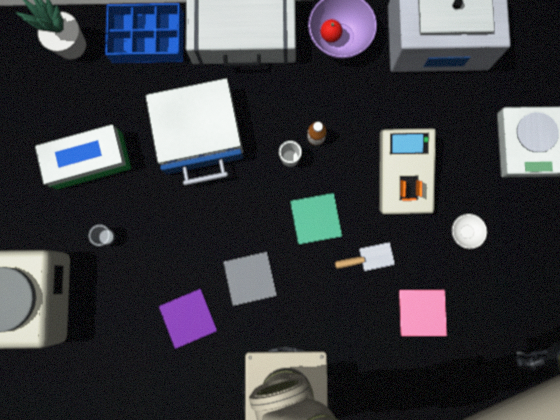

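View pics/side0.png

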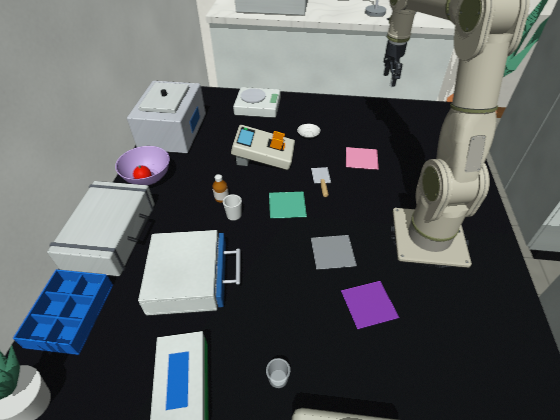

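The top view shows:
- The white cabinet with its blue drawer front at (195,125), and its steel bar handle at (205,173). In the side view the handle is at (238,267).
- The green mat at (316,218).
- The reader at (408,170), with the orange cradle at (411,188).

What could be mistaken for the things I want:
- **Cabinet:** the grey-white case at (242,30) and the white box with the blue label at (82,155). I choose (195,125), which has the blue front and the bar handle.
- **Mat:** the grey (250,278), purple (188,318) and pink (423,313) ones. I choose the green one.
- **Reader:** the scale at (535,140) and the grey machine at (447,35). I choose the one with the orange cradle.

```bash
python3 - <<'E'
from h import *
t,*ct=shot("top"); s,*cs=shot("side")
def crop(im,x,y,w,h): return cv2.resize(im[y:y+h,x:x+w],(400,300),interpolation=cv2.INTER_CUBIC)
cv2.imwrite("pics/c1.png",np.vstack([np.hstack([crop(t,165,140,80,60),crop(s,200,235,80,60)]),np.hstack([crop(t,370,160,80,60),crop(s,235,115,80,60)])]))
def blobs(im,lo,hi,a):
    m=cv2.inRange(cv2.cvtColor(im,cv2.COLOR_BGR2HSV),lo,hi)
    c,_=cv2.findContours(m,cv2.RETR_EXTERNAL,cv2.CHAIN_APPROX_NONE)
    return [x for x in c if cv2.contourArea(x)>a]
for nm,lo,hi,a in(("green",(65,80,60),(90,255,255),500),("orange",(5,150,100),(18,255,255),30)):
    for n,im in(("top",t),("side",s)):
        for c in blobs(im,lo,hi,a):
            r=cv2.minAreaRect(c); M=cv2.moments(c); print(nm,n,cv2.contourArea(c),[round(M['m10']/M['m00'],1),round(M['m01']/M['m00'],1)],cv2.boxPoints(r).round(1).tolist())
def mat(im,c,z):
    b=max(blobs(im,(65,80,60),(90,255,255),500),key=cv2.contourArea); q=cv2.boxPoints(cv2.minAreaRect(b)); return np.array([onz(p,*c,z) for p in q])
print(mat(t,ct,.003).round(4).tolist())
# mat centre by triangulation
def cen(im):
    M=cv2.moments(max(blobs(im,(65,80,60),(90,255,255),500),key=cv2.contourArea)); return M['m10']/M['m00'],M['m01']/M['m00']
print("mat tri",tri(cen(t),ct,cen(s),cs))
# handle bar: bright in roi
for n,im,(x,y,w,h) in(("top",t,(175,163,65,25)),("side",s,(229,240,16,55))):
    g=cv2.cvtColor(im,cv2.COLOR_BGR2GRAY)[y:y+h,x:x+w]; print(n); print(g[::2,::2] if n=="side" else g[::2,::3])
E
```

```text
green top 1994.5 [315.6, 218.2] [[289.1000061035156, 199.6999969482422], [334.0, 191.5], [342.20001220703125, 236.6999969482422], [297.29998779296875, 244.8000030517578]]
green top 518.0 [41.0, 12.9] [[17.0, 0.0], [59.0, 0.0], [59.0, 27.0], [17.0, 27.0]]
green side 879.0 [286.9, 204.4] [[268.29998779296875, 192.10000610351562], [305.1000061035156, 190.60000610351562], [306.20001220703125, 216.5], [269.29998779296875, 218.0]]
green side 618.0 [525.8, 39.2] [[499.6000061035156, 72.80000305175781], [538.0, -4.0], [554.7999877929688, 4.400000095367432], [516.4000244140625, 81.19999694824219]]
orange top 69.0 [418.5, 187.8] [[416.0, 195.0], [416.0, 180.0], [421.0, 180.0], [421.0, 195.0]]
orange top 80.5 [404.0, 190.4] [[393.0, 185.1999969482422], [403.3999938964844, 178.5], [416.20001220703125, 198.1999969482422], [405.79998779296875, 204.89999389648438]]
orange top 63.5 [313.3, 133.1] [[305.5, 129.6999969482422], [312.0, 124.0], [321.5, 134.8000030517578], [315.0, 140.5]]
orange side 105.5 [219.1, 186.5] [[213.0, 181.0], [225.0, 181.0], [225.0, 192.0], [213.0, 192.0]]
orange side 151.5 [
[... 1864 characters left out ...]
 [ 21  20  20  25 191 139  12  19]
 [ 20  19  21  25 190 138  12  20]
 [ 20  20  19  30 191 139  13  21]
 [ 20  19  20  32 191 137  10  19]
 [ 19  20  22  33 191 137   9  21]
 [ 19  20  22  33 191 136  10  20]
 [ 19  19  18  33 192 136  12  20]
 [ 20  19  21  35 191 136  10  18]
 [ 20  19  21  41 191 131  11  20]
 [ 21  21  20  42 190 131  11  21]
 [ 18  21  20  51 191 130  13  18]
 [ 21  20  20  54 190 131  10  20]
 [191 194 197 202 191 130  12  22]
 [190 170 133 103 216 144  10  21]
 [ 20  20  19  21  83  40  12  22]
 [ 20  21  19  19  22  19  20  22]
 [ 19  19  21  22  20  21  20  22]
 [ 19  19  22  21  21  21  22  22]
 [ 19  20  22  21  22  21  21  21]
 [ 21  21  21  23  22  20  21  23]]
```

View pics/c1.png

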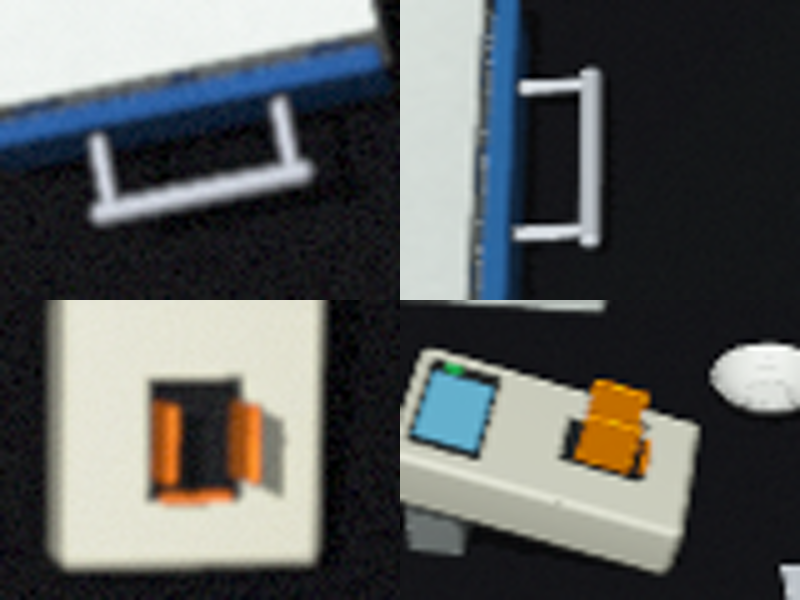

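The crop confirms the bar handle. Its ends are at top pixels (183.6,182.6) and (227,174), and side pixels (238.2,249) and (238.2,283.4). It also shows the orange cradle with its lip towards the robot, at top (410,187).

```bash
cat >> h.py <<'E'
def togo(p,yaw=None):
    "shift in tool axes (units of .4 m); yaw = wanted dir of tool x"
    o=manip.get_obs(); M=R.from_quat(o["ee_rot"]).as_matrix()
    d=M.T@(np.array(p)-o["position"])/.4
    return d.round(3), M.round(3).tolist()
E
python3 - <<'E'
from h import *
t,*ct=shot("top"); s,*cs=shot("side")
a,e1=tri((183.4,182.4),ct,(238,283.2),cs); b,e2=tri((226.6,173.8),ct,(238,249.2),cs)
print(a.round(4),e1,b.round(4),e2,(a+b)/2,np.linalg.norm(a-b),np.degrees(np.arctan2(*(a-b)[[0,1]])))
a,b=[onz(p,*ct,.049) for p in((183.4,182.4),(226.6,173.8))];print("top only",a,b,(a+b)/2)
hsv=cv2.cvtColor(t,cv2.COLOR_BGR2HSV)
m=cv2.inRange(hsv,(10,5,110),(45,80,255)); c,_=cv2.findContours(m,0,1)
for k in c:
    if cv2.contourArea(k)>1500 and cv2.boundingRect(k)[0]in range(370,395): print(cv2.minAreaRect(k),cv2.boxPoints(cv2.minAreaRect(k)).tolist())
m=cv2.inRange(hsv,(5,150,100),(18,255,255))
cv2.imwrite("pics/c2.png",cv2.resize(np.hstack([t[165:215,385:435],s[118:168,250:300]]),(800,400),interpolation=cv2.INTER_CUBIC))
E
```

```text
[0.606  0.2915 0.05  ] 5.293036801177715e-05 [0.631  0.1658 0.0467] 0.0011589307064495786 [0.61852551 0.22863808 0.04831685] 0.1281845012157733 -11.248530804774568
top only [0.60619777 0.29168611 0.049     ] [0.62991633 0.16547113 0.049     ] [0.61805705 0.22857862 0.049     ]
((407.0, 170.99996948242188), (83.99998474121094, 53.99999237060547), 90.0) [[380.0, 128.99996948242188], [434.0, 128.99996948242188], [434.0, 212.99996948242188], [380.0, 212.99996948242188]]
```

View pics/c2.png

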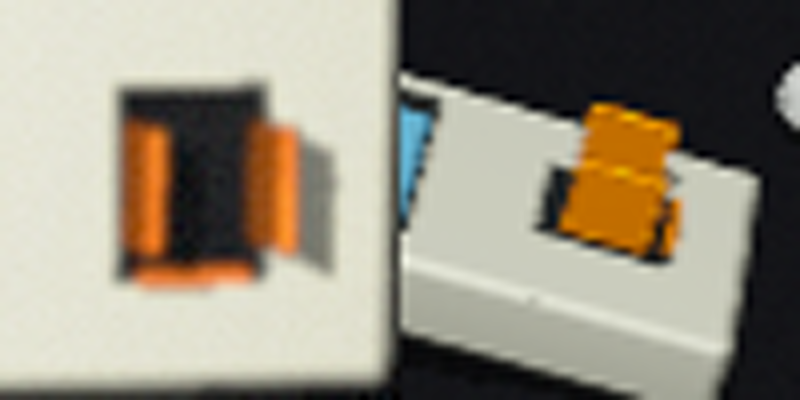

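Everything is chosen and measured well enough to start. The handle is at (0.6185, 0.2285, 0.048), the drawer's yaw is 11.2°, and the tool's y must lie along it. First move: travel at height, with the jaw half closed.

Emit:
{"fn": "arm_command", "kwargs": {
  "series": "0.5 0.1 -0.108 0 0;0.5 0.1 -0.108 0 0;0.5 0.1 -0.108 0 0;0.5 0.1 -0.108 0 0;0.5 0.1 -0.108 0 0;0.5 0.1 -0.108 0 0;0.5 0.1 -0.108 0 0;0.5 0.1 -0.108 0 0;0.5 0.1 -0.108 0 0;0.5 0.1 -0.108 0 0",
  "newtons": 40
}}

```text
clock: 1.55
position: [0.4342, -0.0947, 0.2506]
ee_rot: [0.993, 0.115, 0.0, 0.0]
ft_force: [1.6, -0.0, -0.5]
grip_width: 0.503
grasp_force: 0.0
```

Emit:
{"fn": "arm_command", "kwargs": {
  "series": "0.5 0.1 -0.108 0 0;0.5 0.1 -0.108 0 0;0.5 0.1 -0.108 0 0;0.5 0.1 -0.108 0 0;0.5 0.1 -0.108 0 0;0.5 0 0 0 -0.055;0.5 0 0 0 -0.055;0.5 0 0 0 -0.055;0.5 0 0 0 -0.055;0.5 0 0 0 -0.055"
}}

```text
clock: 2.8
position: [0.5789, 0.1595, 0.2503]
ee_rot: [0.852, 0.523, -0.0, 0.0]
ft_force: [-0.6, -0.2, -0.2]
grip_width: 0.497
grasp_force: 0.0
```

Emit:
{"fn": "arm_command", "kwargs": {
  "series": "0.5 0 0 0.03 -0.055;0.5 0 0 0.03 -0.055;0.5 0 0 0.03 -0.055;0.5 0 0 0.03 -0.05;0.5 0 0 0 0;0.5 0 0 0 0;0.5 0 0 0 0;0.5 0 0 0 0;0.5 0 0 0 0;0.5 0 0 0 0"
}}

```text
clock: 4.05
position: [0.5789, 0.1597, 0.2024]
ee_rot: [0.633, 0.774, 0.0, 0.0]
ft_force: [0.4, -0.1, -0.5]
grip_width: 0.497
grasp_force: 0.0
```

```bash
python3 - <<'E'
from h import *
print(togo([.6185,.2285,.047])); o=manip.get_obs(); print(o["position"],o["joint_pos"].round(2),o["grip_width"])
t,*ct=shot("top","t3.png"); s,*cs=shot("side","s3.png")
T=lambda p:(p[0]/8+385-.44,p[1]/8+165-.44); S=lambda p:((p[0]-400)/8+250-.44,p[1]/8+118-.44)
for n,a,b in(("Lup",(170,122),(588,162)),("Ldn",(170,255),(668,179)),("Rup",(298,126),(597,103)),("Rdn",(298,255),(680,125))):
    print(n,tri(T(a),ct,S(b),cs))
print("lip mid z.066",onz(T((192.5,264)),*ct,.07), "bed up",onz(T((193,90)),*ct,.082))
g=cv2.cvtColor(t,cv2.COLOR_BGR2GRAY)
L=[];Rr=[]
for v in range(140,206,3):
    r=g[v,370:445].astype(float); i=np.where(r>110)[0]; 
    def sub(i0,i1): return 370+i0+(110-r[i0])/(r[i1]-r[i0])*(i1-i0)
    L.append((sub(i[0],i[0]-1),v)); Rr.append((sub(i[-1],i[-1]+1),v))
for e in(L,Rr):
    p=[onz(q,*ct,.09-(q[1]-160)*.00067) for q in e]; p=np.array(p); k=np.polyfit(p[:,0],p[:,1],1); print("edge",k,np.degrees(np.arctan(k[0])),np.std(p[:,1]-np.polyval(k,p[:,0])),p[0],p[-1])
E
```

```text
(array([0.149, 0.131, 0.388]), [[-0.198, 0.98, 0.0], [0.98, 0.198, -0.0], [-0.0, 0.0, -1.0]])
[0.57885928 0.15965029 0.20235399] [ 0.47  0.54 -1.1   1.55  0.49  1.35 -0.48] 0.49671510232738053
Lup (array([ 0.58887411, -0.34043595,  0.11466555]), np.float64(0.0044311857535364605))
Ldn (array([ 0.54631113, -0.34033451,  0.10738461]), np.float64(0.001250710525738372))
Rup (array([ 0.58810471, -0.38358356,  0.11876327]), np.float64(0.00029721094267280094))
Rdn (array([ 0.54549413, -0.38435906,  0.10827514]), np.float64(0.0011731513941730062))
lip mid z.066 [ 0.54862018 -0.35679584  0.07      ] bed up [ 0.60918596 -0.3567379   0.082     ]
edge [-0.00112026 -0.27479796] -0.06418641177734016 0.00030973490109665155 [ 0.70881487 -0.27572757  0.1034    ] [ 0.53546619 -0.27581203  0.06119   ]
edge [-0.00491409 -0.42598725] -0.2815545811521768 0.00030741797040261605 [ 0.70641785 -0.42902073  0.1034    ] [ 0.53331832 -0.42900417  0.06119   ]
```

Emit:
{"fn": "arm_command", "kwargs": {
  "series": "0.5 0.05 0.044 0 0;0.5 0.05 0.044 0 0;0.5 0.049 0.043 0 0;0.5 0 0 0.06 0;0.5 0 0 0.08 0;0.5 0 0 0.08 0;0.5 0 0 0.07 0;0.5 0 0 0 0;0.5 0 0 0 0;0.5 0 0 0 0"
}}

```text
clock: 5.4
position: [0.619, 0.2288, 0.0878]
ee_rot: [0.633, 0.774, 0.001, 0.001]
ft_force: [-0.4, 0.1, 0.5]
grip_width: 0.501
grasp_force: 0.0
```

```bash
python3 - <<'E'
from h import *
print(togo([.6185,.2285,.047])); o=manip.get_obs(); print(o["ft_force"])
t,*ct=shot("top"); s,*cs=shot("side")
cv2.imwrite("pics/h1.png",cv2.resize(np.hstack([t[130:210,160:260],s[200:280,195:295]]),(800,320),interpolation=cv2.INTER_CUBIC))
E
```

```text
(array([-0.001, -0.002,  0.102]), [[-0.198, 0.98, 0.002], [0.98, 0.198, 0.001], [0.0, 0.002, -1.0]])
[-0.43184652  0.09571917  0.52177778]
```

View pics/h1.png

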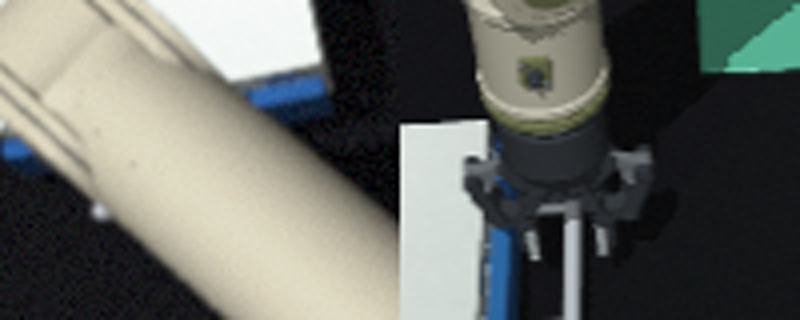

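The crop shows the fingers straddling the bar: the bar is at crop (572,230), with fingers at 533 and 603. The knuckles are wide, so I'll close a bit more and grip slightly high to clear the cabinet.

Emit:
{"fn": "arm_command", "kwargs": {
  "series": "0.6 0 -0.002 0 0;0.6 0 0 0.02 0;0.6 0 0 0.02 0;0.6 0 0 0.02 0;0.6 0 0 0.01 0;0.6 0 0 0.01 0;0.6 0 0 0 0;0.8 0 0 0 0;1 0 0 0 0;1 0 0 0 0",
  "newtons": 40
}}

```text
clock: 6.75
position: [0.6179, 0.2284, 0.0547]
ee_rot: [0.633, 0.774, 0.0, 0.0]
ft_force: [-0.0, -0.6, 3.1]
grip_width: 0.123
grasp_force: 39.0
```

Emit:
{"fn": "arm_command", "kwargs": {
  "series": "1 0 -0.02 0 0;1 0 -0.04 0 0;1 0 -0.05 0 0;1 0 -0.05 0 0;1 0 -0.05 0 0;1 0 -0.05 0 0;1 0 -0.05 0 0;1 0 -0.05 0 0;1 0 -0.03 0 0;1 0 -0.015 0 0"
}}

```text
clock: 8.0
position: [0.4668, 0.1983, 0.0559]
ee_rot: [0.634, 0.774, 0.009, 0.004]
ft_force: [50.8, 16.2, -28.1]
grip_width: 0.123
grasp_force: 39.8
```

Emit:
{"fn": "arm_command", "kwargs": {
  "series": "1 0 0 0 0;1 0 -0.002 0 0;1 0 -0.002 0 0;1 0 0 0 0;0.6 0 0 0 0;0.6 0 0 0 0;0.6 0 0 -0.03 0;0.6 0 0 -0.06 0;0.6 0 0 -0.12 0;0.6 0 0 -0.15 0"
}}

```text
clock: 9.25
position: [0.4557, 0.1954, 0.1989]
ee_rot: [0.633, 0.774, -0.002, -0.001]
ft_force: [1.5, 0.0, 0.4]
grip_width: 0.398
grasp_force: 0.0
```

Emit:
{"fn": "arm_command", "kwargs": {
  "series": "0.2 -0.1 0 0 0;0 -0.14 0 0 0;0 -0.14 0 0 0;0 -0.14 0 0 0;0 -0.1 0 0 0;0 0 0 0 0;0 0 0 0 0;0 0 0 0 0;0 0 0 0 0;0 0 0 0 0"
}}

```text
clock: 10.5
position: [0.5063, -0.0467, 0.1984]
ee_rot: [0.633, 0.774, -0.0, 0.0]
ft_force: [-0.3, -0.6, 0.5]
grip_width: 1.0
grasp_force: 0.0
```

```bash
python3 - <<'E'
from h import *
t,*ct=shot("top","t4.png"); s,*cs=shot("side","s4.png")
cv2.imwrite("pics/d1.png",cv2.resize(np.hstack([t[130:230,130:250],s[215:315,140:260]]),(800,333),interpolation=cv2.INTER_CUBIC))
E
```

```text
(no output)
```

View pics/d1.png

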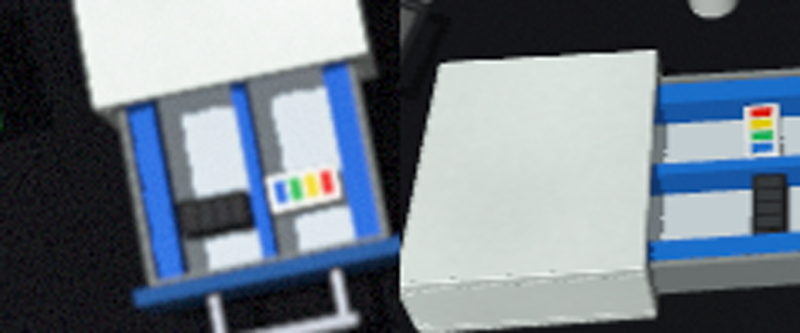

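The drawer is out. The check block (tiles blue to red) is in the right trough at top crop (305,187), full picture (176,158). The dark block is in the left trough at crop (215,213). I'll measure the tiles in both views, and the handle to confirm the stop.

```bash
cat >> h.py <<'E'
COL=dict(red=((0,120,90),(6,255,255)),yellow=((22,120,90),(34,255,255)),green=((50,110,60),(75,255,255)),blue=((100,120,90),(125,255,255)))
def tiles(im,box):
    x,y,w,h=box; hs=cv2.cvtColor(im[y:y+h,x:x+w],cv2.COLOR_BGR2HSV); r={}
    for k,(lo,hi) in COL.items():
        m=cv2.inRange(hs,lo,hi)
        if k=="red": m|=cv2.inRange(hs,(174,120,90),(180,255,255))
        n,l,st,c=cv2.connectedComponentsWithStats(m)
        if n>1:
            i=1+np.argmax(st[1:,4]); r[k]=(c[i][0]+x,c[i][1]+y,int(st[i,4]))
    return r
E
python3 - <<'E'
from h import *
t,*ct=shot("top"); s,*cs=shot("side")
tb=tiles(t,(170,154,13,9)); 
tb=tiles(t,(170,154,12,9)); print(tb)
tb=tiles(t,(169,153,14,10)); print(tb)
sb=tiles(s,(251,245,8,18)); print(sb)
P={k:tri(tb[k][:2],ct,sb[k][:2],cs) for k in tb if k in sb}
for k in P: print(k,P[k][0].round(4),round(P[k][1],4))
# handle
g=cv2.cvtColor(s,cv2.COLOR_BGR2GRAY); print(g[225:300:6,280:300]); g=cv2.cvtColor(t,cv2.COLOR_BGR2GRAY); print(g[215:250:3,150:200:4])
E
```

```text
{'blue': (np.float64(172.76923076923077), np.float64(161.53846153846155), 13)}
{'blue': (np.float64(172.5), np.float64(161.57142857142858), 14)}
{'green': (np.float64(251.0), np.float64(255.0), 3), 'blue': (np.float64(255.57142857142858), np.float64(246.78571428571428), 28)}
blue [0.5832 0.2809 0.2335] 0.0779
[[ 19  21  19  21  21  21  23  19  20  21  21  19  21  22  22  21  22  20
   22  20]
 [ 21  19  20  22  22  20  24  21  20  20  21  21  21  22  19  21  21  21
   22  21]
 [ 21  21  20  21  21  21  20  20  22  20  22  22  21  22  20  22  21  21
   22  21]
 [ 20  19  22  21  21  21  23  22  20  21  21  22  21  20  20  21  22  21
   23  22]
 [206 204 201 200 186 180 190 186 132  36  19  20  21  22  23  19  19  22
   21  23]
 [ 22  21  20  22  22 105 173 192 178 119  21  23  21  22  21  20  21  21
   20  21]
 [ 22  23  20  20  21  27 151 189 189 151  74  21  20  20  21  21  21  23
   21  22]
 [ 21  21  20  22  22  20  67 163 192 184 128  28  22  22  22  20  21  21
   22  21]
 [ 22  20  19  21  20  20  22 146 187 191 177 120  22  21  23  21  20  23
   22  23]
 [ 89  82  74  61  52  5
[... 277 characters left out ...]
 21  22  21  20  21  19  21
   20  21]]
[[ 12  28  13  27  23  19  77 116 106  94  92  87  87]
 [ 20  23  21  18  28  73  91  92  86  71  50 109  22]
 [ 23  18  23  15  22  49  65  35  19  20  26 197   0]
 [ 26  20  22  19  17  24  23  18  14  20  15 203  19]
 [ 19  24  21  23   4  22  27  14  17  14  21 160  33]
 [ 25  25  16  22  19  16  27  23  13  28  23 128  87]
 [ 16  18  26  18  22  21  25  23  16  23  15 195 207]
 [ 21  24  31  24  19  23  21  15  15  16  25 100  61]
 [ 19  20  18  22  20  20  10  24  15  18  23  23  20]
 [ 21  22  24  12  20  28  20  23  16  29  20  25  28]
 [ 24  21  21  24  19  22  28  14  21  19  23  23  20]
 [ 25  16  15  21  21  21  18  13  20  22  17  23  25]]
```

```bash
python3 - <<'E'
from h import *
t,*ct=shot("top"); s,*cs=shot("side")
tb=tiles(t,(212,180,20,12)); sb=tiles(s,(242,246,14,15)); print(tb,sb)
P={k:tri(tb[k][:2],ct,sb[k][:2],cs) for k in tb if k in sb}
for k in P: print(k,P[k][0].round(4),round(P[k][1],4),onz(tb[k][:2],*ct,.052).round(4))
# handle ends: threshold
g=cv2.cvtColor(t,cv2.COLOR_BGR2GRAY)[222:240,185:250]
g2=cv2.cvtColor(s,cv2.COLOR_BGR2GRAY)[243:286,283:294]
for g,o in((g,(185,222)),(g2,(283,243))):
    y,x=np.where(g>140); print((x.min()+o[0],y[x==x.min()].mean()+o[1]),(x.max()+o[0],y[x==x.max()].mean()+o[1]),"ymin",(x[y==y.min()].mean()+o[0],y.min()+o[1]),"ymax",(x[y==y.max()].mean()+o[0],y.max()+o[1]))
print(proj([.6185-.157,.2285-.0306,.048],*ct),proj([.6185-.157,.2285-.0306,.048],*cs))
o=manip.get_obs(); print(o["position"])
E
```

```text
{'red': (np.float64(227.53333333333333), np.float64(184.2), 15), 'yellow': (np.float64(223.06666666666666), np.float64(185.4), 15), 'green': (np.float64(218.25), np.float64(186.16666666666666), 12), 'blue': (np.float64(213.76923076923077), np.float64(187.46153846153845), 13)} {'red': (np.float64(247.8), np.float64(248.2), 15), 'yellow': (np.float64(247.2), np.float64(251.8), 15), 'green': (np.float64(248.78571428571428), np.float64(255.28571428571428), 14), 'blue': (np.float64(248.25), np.float64(258.875), 16)}
red [0.5993 0.1623 0.0521] 0.0018 [0.5984 0.1623 0.052 ]
yellow [0.5976 0.1756 0.0506] 0.0044 [0.595  0.1753 0.052 ]
green [0.5925 0.1893 0.0523] 0.0008 [0.593  0.1893 0.052 ]
blue [0.5905 0.2025 0.0513] 0.002 [0.5893 0.2024 0.052 ]
(np.int64(193), np.float64(229.66666666666666)) (np.int64(236), np.float64(225.5)) ymin (np.float64(209.4), np.int64(222)) ymax (np.float64(195.5), np.int64(235))
(np.int64(283), np.float64(263.0)) (np.int64(291), np.float64(279.0)) ymin (np.float64(286.0), np.int64(246)) ymax (np.float64(289.5), np.int64(280))
[215.29338889 231.33896494] [289.96072358 262.31484964]
[ 0.50637393 -0.0472061   0.19829408]
```

```bash
python3 - <<'E'
from h import *
t,*ct=shot("top"); s,*cs=shot("side")
d=np.array([-.981,-.193,0]); p0=np.array([.6185,.2286,.0485])
for L in(.15,.155,.16): print(L,proj(p0+L*d,*cs).round(1))
print(togo([.594,.1824,.046]))
E
```

```text
0.15 [286.7 262.4]
0.155 [288.3 262.3]
0.16 [290.  262.2]
(array([0.519, 0.328, 0.381]), [[-0.198, 0.98, -0.0], [0.98, 0.198, -0.0], [-0.0, -0.0, -1.0]])
```

Emit:
{"fn": "arm_command", "kwargs": {
  "series": "0.3 0.11 0.07 0 0;0.4 0.11 0.07 0 0;0.4 0.11 0.07 0 0;0.4 0.11 0.07 0 0;0.4 0.079 0.048 0 0;0.4 0 0 0.05 0;0.4 0 0 0.08 0;0.4 0 0 0.08 0;0.4 0 0 0 0;0.4 0 0 0 0",
  "newtons": 40
}}

```text
clock: 12.15
position: [0.5943, 0.182, 0.1153]
ee_rot: [0.633, 0.774, 0.0, 0.0]
ft_force: [-0.5, -0.6, 0.9]
grip_width: 0.598
grasp_force: 0.0
```

```bash
python3 - <<'E'
from h import *
print(togo([.594,.1824,.046]))
t,*ct=shot("top"); s,*cs=shot("side")
cv2.imwrite("pics/g1.png",cv2.resize(np.hstack([t[140:240,180:280],s[200:300,200:300]]),(800,400),interpolation=cv2.INTER_CUBIC))
E
```

```text
(array([ 0.001, -0.001,  0.173]), [[-0.197, 0.98, 0.001], [0.98, 0.197, 0.0], [0.0, 0.001, -1.0]])
```

View pics/g1.png

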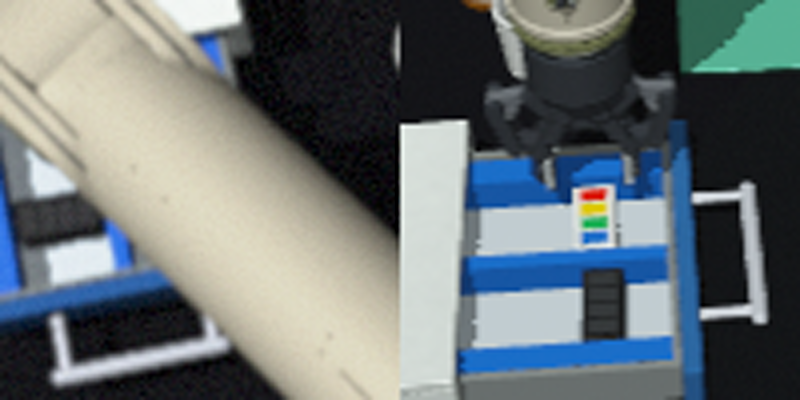

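The side view shows the open fingers (crop 550 and 630) centred over the check block (594,215). The dark block is at (603,303). Descending and gripping now.

Emit:
{"fn": "arm_command", "kwargs": {
  "series": "0.4 0 0 0.05 0;0.4 0 0 0.05 0;0.4 0 0 0.04 0;0.4 0 0 0.02 0;0.4 0 0 0.013 0;0.4 0 0 0 0;0.8 0 0 0 0;1 0 0 0 0;1 0 0 0 0;1 0 0 0 0"
}}

```text
clock: 13.5
position: [0.5943, 0.1824, 0.0458]
ee_rot: [0.633, 0.774, 0.0, 0.0]
ft_force: [0.5, -0.0, 6.4]
grip_width: 0.365
grasp_force: 40.8
```

Emit:
{"fn": "arm_command", "kwargs": {
  "series": "1 0 0 -0.04 0;1 0 0 -0.08 0;1 0 0 -0.1 0;1 0 0 -0.1 0;1 -0.1 -0.06 0 0;1 -0.11 -0.06 0 0;1 -0.11 -0.06 0 0;1 -0.11 -0.06 0 0;1 -0.11 -0.06 0 0;1 -0.092 -0.061 0 0"
}}

```text
clock: 14.75
position: [0.5015, -0.096, 0.1736]
ee_rot: [0.633, 0.774, -0.0, 0.0]
ft_force: [1.1, -0.4, -1.1]
grip_width: 0.368
grasp_force: 40.1
```

Emit:
{"fn": "arm_command", "kwargs": {
  "series": "1 0 0 0 -0.05;1 0 0 0 -0.055;1 0 0 0 -0.055;1 0 0 0.03 -0.055;1 0 0 0.04 -0.055;1 0 0 0.04 -0.055;1 0 0 0.04 -0.055;1 0 0 0.03 -0.055;1 0 0 0 0;1 0 0 0 0"
}}

```text
clock: 16.0
position: [0.5026, -0.0941, 0.1019]
ee_rot: [0.004, 1.0, -0.0, 0.0]
ft_force: [0.5, -0.6, -1.5]
grip_width: 0.367
grasp_force: 40.2
```

```bash
python3 - <<'E'
from h import *
print(togo([.5027,-.0945,.0275])); o=manip.get_obs(); print(o["ft_force"],o["joint_pos"].round(2))
E
```

```text
(array([-0.   , -0.001,  0.186]), [[-1.0, 0.009, 0.001], [0.009, 1.0, -0.0], [-0.001, -0.0, -1.0]])
[ 0.45378973 -0.63540587 -1.47989294] [ 1.19  0.67 -1.38  1.88  0.71  1.22  1.13]
```

Emit:
{"fn": "arm_command", "kwargs": {
  "series": "1 0 0 0.06 0;1 0 0 0.06 0;1 0 0 0.035 0;1 0 0 0.015 0;1 0 0 0.005 0;1 0 0 0.003 0;1 0 0 0.003 0;1 0 0 0 0;1 0 0 0 0;1 0 0 0 0"
}}

```text
clock: 17.25
position: [0.5024, -0.0942, 0.0288]
ee_rot: [0.002, 1.0, -0.0, 0.0]
ft_force: [0.5, -0.1, -1.3]
grip_width: 0.364
grasp_force: 40.3
```

Emit:
{"fn": "arm_command", "kwargs": {
  "series": "1 0 0 0.002 0;1 0 0 0 0;1 0 0 0.002 0;1 0 0 0 0;1 0 0 0 0;1 0 0 0 0;1 0 0 0 0;1 0 0 0 0;1 0 0 0 0;1 0 0 0 0"
}}

```text
clock: 18.5
position: [0.5024, -0.0942, 0.0271]
ee_rot: [0.002, 1.0, -0.0, 0.0]
ft_force: [-0.3, 0.4, -0.9]
grip_width: 0.369
grasp_force: 40.3
```

Emit:
{"fn": "arm_command", "kwargs": {
  "series": "1 0 0 0.002 0;1 0 0 0 0;1 0 0 0.001 0;1 0 0 0 0;1 0 0 0.001 0;1 0 0 0 0;1 0 0 0 0;1 0 0 0 0;1 0 0 0 0;1 0 0 0 0"
}}

```text
clock: 19.75
position: [0.5025, -0.0941, 0.0267]
ee_rot: [0.002, 1.0, -0.001, -0.0]
ft_force: [-8.8, -1.8, 19.1]
grip_width: 0.362
grasp_force: 42.9
```

Emit:
{"fn": "arm_command", "kwargs": {
  "series": "1 0 0 -0.002 0;1 0 0 0 0;0.5 0 0 0 0;0.3 0 0 0 0;0.3 0 0 0 0;0.3 0 0 -0.04 0;0 0 0 -0.08 0;0 0 0 -0.1 0.05;0 0 0 -0.03 0.055;0 0 0 0 0.055"
}}

```text
clock: 21.0
position: [0.5032, -0.0939, 0.1284]
ee_rot: [0.254, 0.967, -0.0, 0.001]
ft_force: [-0.1, 0.3, -0.2]
grip_width: 0.998
grasp_force: 0.0
```

Emit:
{"fn": "arm_command", "kwargs": {
  "series": "0 0 0 0 0.055;0 0 0 0 0.055;0 0 0 0 0.055;0 0 0 0 0.055;0 0 0 0 0.055;0 0 0 0 0.055;0 0 0 0 0.012;0.1 0 0 0 0;0.1 0 0 0 0;0.1 0 0 0 0"
}}

```text
clock: 22.25
position: [0.5024, -0.0941, 0.1263]
ee_rot: [0.711, 0.704, 0.0, -0.0]
ft_force: [0.8, 0.0, 0.4]
grip_width: 0.9
grasp_force: 0.0
```

```bash
python3 - <<'E'
from h import *
o=manip.get_obs(); print(o["position"],o["joint_pos"].round(2),o["grip_width"],R.from_quat(o["ee_rot"]).as_matrix().round(3).tolist())
t,*ct=shot("top","t6.png"); s,*cs=shot("side","s6.png")
for im,c,n in((t,ct,"top"),(s,cs,"side")):
    print(n,proj([.5025,-.094,.033],*c), proj(o["position"]-[0,0,.019],*c))
u,v=proj([.5025,-.094,.033],*cs).astype(int); a=s[v-40:v+20,u-40:u+40]
u,v=proj([.5025,-.094,.033],*ct).astype(int); b=t[v-30:v+30,u-40:u+40]; print(u,v)
cv2.imwrite("pics/m1.png",cv2.resize(np.hstack([b,a]),(800,300),interpolation=cv2.INTER_CUBIC))
E
```

```text
[ 0.50235957 -0.09412981  0.12626435] [ 1.05  0.41 -1.11  1.86  0.4   1.12 -0.22] 0.899735060295475 [[0.01, 1.0, -0.0], [1.0, -0.01, 0.0], [0.0, -0.0, -1.0]]
top [316.04086562 216.54645976] [317.37449135 213.11086609]
side [287.21039156 198.1018268 ] [287.3862538  183.19070903]
316 216
```

View pics/m1.png

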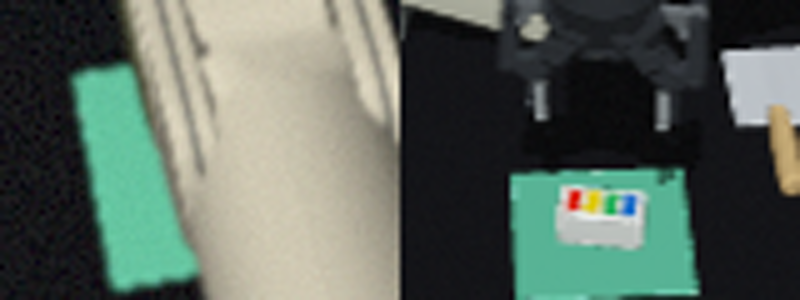

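The block is free on the mat, tiles up. In the side crop its tiles run from (575,200) to (628,205), as predicted. Next I'll regrip end to end, high on the block, so the fingertips clear the slope.

Emit:
{"fn": "arm_command", "kwargs": {
  "series": "0 0 0 0.06 0;0 0 0 0.06 0;0 0 0 0.06 0;0 0 0 0.035 0;0 0 0 0.016 0;0 0 0 0 0;0.3 0 0 0 0;0.6 0 0 0 0;0.6 0 0 0 0;0.6 0 0 0 0",
  "newtons": 25
}}

```text
clock: 23.6
position: [0.5029, -0.0943, 0.0347]
ee_rot: [0.711, 0.703, 0.0, 0.001]
ft_force: [-1.3, -0.1, 6.3]
grip_width: 0.718
grasp_force: 27.3
```

Emit:
{"fn": "arm_command", "kwargs": {
  "series": "0.6 0 0 -0.02 0;0.6 0 0 -0.05 0;0.6 0 0 -0.1 0;0.6 0 0 -0.1 0;0.6 0 0 -0.1 0;0.6 0 0 0 0;0.6 0 0 0 0;0.6 0 0 0 0;0.6 0 0 0 0;0.6 0 0 0 0"
}}

```text
clock: 24.85
position: [0.5022, -0.094, 0.1815]
ee_rot: [0.711, 0.703, -0.0, -0.0]
ft_force: [0.5, 0.0, -1.6]
grip_width: 0.719
grasp_force: 28.5
```

```bash
python3 - <<'E'
from h import *
o=manip.get_obs(); print(o["position"],o["joint_pos"].round(2),o["grip_width"])
t,*ct=shot("top","t7.png"); s,*cs=shot("side","s7.png")
u,v=proj(o["position"]-[0,0,.015],*cs).astype(int); print(u,v)
a=s[v-30:v+30,u-40:u+40]; b=t[158:218,370:450]
cv2.imwrite("pics/m2.png",cv2.resize(np.hstack([b,a]),(800,300),interpolation=cv2.INTER_CUBIC))
E
```

```text
[ 0.50223391 -0.09396234  0.18152486] [ 1.1   0.34 -1.16  1.8   0.33  1.22 -0.16] 0.7193855105296612
287 170
```

View pics/m2.png

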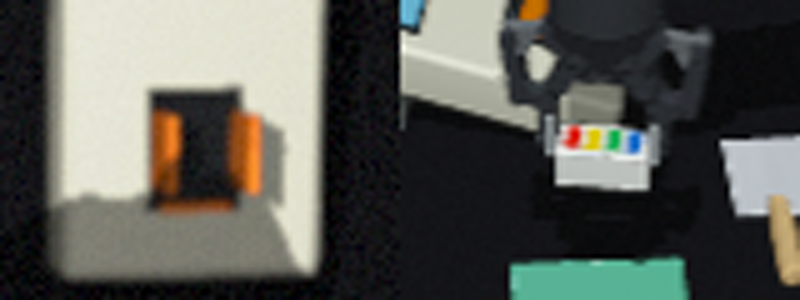

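The block is held end to end: tiles at side crop (565–640,138), bottom edge at row 188, fingertips about 14 mm above the underside. The cradle is clear in the top view, with cheeks at crop x 152–182 and 230–262 and the lip at row 207. Next is sub-pixel cradle edges.

```bash
python3 - <<'E'
from h import *
t,*ct=shot("top"); s,*cs=shot("side")
ims=[cv2.imread("pics/"+f).astype(float) for f in("top0.png","t4.png")]
im=np.mean(ims,0); o=im[:,:,2]-im[:,:,0]   # R-B orange-ness
rows=slice(183,193); p=o[rows].mean(0); print("cols395-428",p[395:428].round().astype(int).tolist())
b=im.mean(2); print("gray",b[rows].mean(0)[395:428].round().astype(int).tolist())
print("lip rowprof cols404-413", o[172:208,404:413].mean(1).round().astype(int).tolist(), b[172:208,404:413].mean(1).round().astype(int).tolist())
print("lip cols rows198-199",o[198:200,395:428].mean(0).round().astype(int).tolist())
print("bed gray rows178-180",b[178:180,395:428].mean(0).round().astype(int).tolist())
print("Rcheek col418-420 rows",o[174:202,418:421].mean(1).round().astype(int).tolist())
print("Lcheek col403-404 rows",o[174:202,402:405].mean(1).round().astype(int).tolist())
E
```

```text
cols395-428 [16, 16, 17, 19, 23, 63, 124, 145, 185, 200, 144, 50, -3, -3, -2, -2, -2, -2, -4, 3, 40, 98, 127, 136, 171, 203, 177, 70, 12, 10, 13, 16, 21]
gray [212, 211, 207, 197, 154, 97, 75, 88, 118, 132, 98, 45, 21, 21, 24, 27, 34, 34, 36, 36, 50, 71, 80, 85, 109, 138, 143, 125, 119, 123, 130, 161, 208]
lip rowprof cols404-413 [17, 16, 21, 18, 8, -1, -3, -2, 10, 31, 43, 44, 45, 46, 47, 44, 43, 39, 38, 40, 37, 38, 37, 32, 22, 36, 105, 143, 101, 37, 15, 14, 15, 14, 14, 14] [222, 224, 219, 174, 88, 35, 34, 35, 41, 51, 55, 52, 50, 53, 49, 50, 47, 46, 45, 45, 46, 46, 46, 41, 37, 44, 74, 112, 138, 158, 172, 173, 172, 171, 171, 171]
lip cols rows198-199 [14, 16, 16, 16, 11, 6, 32, 82, 106, 112, 111, 108, 102, 102, 118, 144, 158, 161, 155, 155, 141, 78, 18, 13, 19, 17, 20, 19, 20, 20, 15, 18, 22]
bed gray rows178-180 [224, 224, 224, 214, 164, 82, 38, 40, 36, 34, 36, 35, 32, 32, 36, 36, 34, 39, 33, 34, 35, 40, 71, 139, 205, 220, 219, 220, 221, 221, 219, 220, 220]
Rcheek col418-420 rows [18, 19, 18, 18, 17, 25, 59, 126, 165, 169, 166, 168, 167, 170, 170, 172, 172, 171, 173, 174, 170, 139, 74, 26, 16, 17, 18, 16]
Lcheek col403-404 rows [20, 18, 8, -1, -4, 12, 72, 143, 174, 179, 177, 177, 180, 175, 176, 179, 178, 175, 173, 172, 170, 153, 109, 50, 82, 118, 88, 39]
```

```bash
python3 - <<'E'
from h import *
t,*ct=shot("top"); s,*cs=shot("side")
for n,u,v,z in(("bed",408.65,179,.082),("lip",408.8,198.7,.068),("top",412.6,187.5,.1155)): print(n,onz((u,v),*ct,z).round(4))
print("lip inner top edge row197.6", onz((408.8,197.6),*ct,.070), "bed up edge r175.6",onz((408.6,175.6),*ct,.0805))
print("Rcheek up/dn r180.4,195.8 col419.5",onz((419.5,180.3),*ct,.1212),onz((419.5,195.9),*ct,.1098))
im=np.mean([cv2.imread("pics/"+f).astype(float) for f in("side0.png","s4.png")],0); o=im[:,:,2]-im[:,:,0]
for u in range(270,288,2): print(u,o[126:156,u].round().astype(int).tolist())
# project candidate cradle model corners in both views
for yc in(-.3568,-.3595):
  xo=.580; c,si=np.cos(np.radians(15)),np.sin(np.radians(15))
  f=lambda x,y,z:np.array([xo+c*x-si*z,yc+y,.072+si*x+c*z])
  print(yc,[(proj(f(x,y,45),*cs).round(1).tolist()) for y in(-25,-20,20,25) for x in(-22,22)] if 0 else [(y,x,proj(f(x/1e3,y/1e3,.045),*cs).round(1).tolist(),proj(f(x/1e3,y/1e3,.045),*ct).round(1).tolist()) for y in(-25,20) for x in(-22,22)])
E
```

```text
bed [ 0.6    -0.3563  0.082 ]
lip [ 0.5457 -0.3576  0.068 ]
top [ 0.5691 -0.3582  0.1155]
lip inner top edge row197.6 [ 0.54849761 -0.35729525  0.07      ] bed up edge r175.6 [ 0.61011334 -0.35687989  0.0805    ]
Rcheek up/dn r180.4,195.8 col419.5 [ 0.58788722 -0.37659912  0.1212    ] [ 0.54623456 -0.37761759  0.1098    ]
270 [6, 4, 4, 8, 7, 0, -4, 14, 13, 13, 13, 14, 12, 2, -4, -4, -4, 30, 112, 177, 168, 12, 14, 12, 2, 1, 2, 2, 12, 12]
272 [6, 8, 7, 6, 6, 9, 10, 12, 16, 28, 34, 45, 70, 124, 108, 142, 166, 166, 168, 164, 166, 91, 8, 6, 2, 2, 2, 2, 8, 11]
274 [6, 6, 6, 8, 7, 110, 102, 116, 110, 102, 95, 89, 110, 92, 95, 94, 94, 94, 92, 93, 92, 96, 8, 2, 4, 3, 2, 3, 3, 3]
276 [4, 4, 6, 6, 8, 98, 96, 106, 113, 110, 102, 94, 97, 108, 96, 94, 94, 93, 94, 93, 93, 92, 70, 0, 3, 4, 4, 4, 4, 2]
278 [7, 8, 8, 6, 8, 25, 126, 102, 109, 112, 110, 99, 94, 108, 94, 93, 94, 92, 92, 92, 92, 92, 92, 20, 4, 4, 4, 4, 4, 3]
280 [6, 7, 6, 6, 6, 8, 76, 118, 105, 113, 107, 108, 94, 86, 112, 94, 94, 92, 93, 92, 92, 96, 79, 50, -1, 3, 4, 4, 4, 4]
282 [7, 8, 8, 7, 6, 8, 8, 114, 102, 110, 112, 114, 102, 73, 95, 101, 80, 60, 66, 31, 2, 4, 14, 26, -4, 2, 4, 4, 5, 4]
284 [8, 8, 7, 8, 7, 8, 8, 53, 86, 90, 55, 22, 8, 5, 4, 2, 16, 87, 78, 75, 70, 60, 39, 14, 3, 3, 3, 5, 4, 4]
286 [6, 7, 8, 8, 6, 8, 8, 6, 8, 8, 13, 17, 8, 5, 5, 2, 3, 2, 2, 2, 3, 3, 3, 3, 3, 2, 4, 6, 4, 4]
-0.3568 [(-25, -22, [284.2, 133.3], [421.0, 195.6]), (-25, 22, [273.7, 130.2], [421.4, 179.7]), (20, -22, [282.9, 140.0], [404.7, 195.8]), (20, 22, [272.2, 136.9], [405.0, 179.9])]
-0.3595 [(-25, -22, [284.3, 132.9], [422.0, 195.6]), (-25, 22, [273.8, 129.8], [422.3, 179.7]), (20, -22, [283.0, 139.6], [405.7, 195.8]), (20, 22, [272.3, 136.5], [406.0, 179.9])]
```

Emit:
{"fn": "arm_command", "kwargs": {
  "series": "0.6 -0.1 0.034 0 0;0.6 -0.11 0.034 0 0;0.6 -0.11 0.034 0 0;0.6 -0.11 0.034 0 0;0.6 -0.11 0.034 0 0;0.6 -0.1 0.034 0 0;0.6 -0.016 0 0 0;0.6 0 0 0 0;0.6 0 0 0 0;0.6 0 0 0 0"
}}

```text
clock: 26.4
position: [0.5812, -0.3564, 0.1823]
ee_rot: [0.711, 0.704, -0.0, 0.0]
ft_force: [-0.6, -0.2, -2.1]
grip_width: 0.717
grasp_force: 28.5
```

```bash
python3 - <<'E'
from h import *
print(togo([.5814,-.3573,.1125])); o=manip.get_obs(); print(o["position"],o["joint_pos"].round(2),o["grip_width"],o["ft_force"])
s,*cs=shot("side","s8.png"); cv2.imwrite("pics/x.png",s)
o=s.astype(float)
u,v=proj([.5814,-.3573,.18],*cs).astype(int); print(u,v)
sb=tiles(s,(u-14,v-12,28,24)); print(sb)
for k in("red","yellow","green","blue"):
    if k in sb: print(k,onz(sb[k][:2],*cs,.1815-.0317+.03).round(4))
E
```

```text
(array([-0.002,  0.   ,  0.175]), [[0.01, 1.0, 0.0], [1.0, -0.01, -0.0], [-0.0, 0.0, -1.0]])
[ 0.58121498 -0.35640205  0.18230435] [ 1.09  0.68 -0.95  1.34  0.55  1.39  0.15] 0.7168403610452603 [-0.61414011 -0.17185651 -2.08905738]
274 121
{'red': (np.float64(269.1666666666667), np.float64(121.0), 6), 'yellow': (np.float64(272.8333333333333), np.float64(121.0), 6), 'green': (np.float64(276.5), np.float64(121.5), 6), 'blue': (np.float64(279.6), np.float64(122.2), 5)}
red [ 0.6028 -0.3573  0.1798]
yellow [ 0.5888 -0.359   0.1798]
green [ 0.5743 -0.3573  0.1798]
blue [ 0.5618 -0.3541  0.1798]
```

Emit:
{"fn": "arm_command", "kwargs": {
  "series": "0.6 -0.002 0 0.02 0;0.6 0 0 0.03 0;0.6 0 0 0.03 0;0.6 0 0 0.03 0;0.6 0 0 0.02 0;0.6 0 0 0.015 0;0.6 0 0 0.01 0;0.6 0 0 0 0;0.6 0 0 0 0;0.6 0 0 0 0",
  "newtons": 20
}}

```text
clock: 27.7
position: [0.5812, -0.3583, 0.1203]
ee_rot: [0.711, 0.703, 0.0, 0.0]
ft_force: [-0.1, -0.2, -1.3]
grip_width: 0.719
grasp_force: 28.5
```

Emit:
{"fn": "arm_command", "kwargs": {
  "series": "0.6 0 0 0.004 0;0.6 0 0 0.004 0;0.6 0 0 0.004 0;0.6 0 0 0.003 0;0.6 0 0 0.002 0;0.6 0 0 0.002 0;0.6 0 0 0.002 0;0.6 0 0 0 0;0.6 0 0 0 0;0.6 0 0 0 0"
}}

```text
clock: 28.95
position: [0.5812, -0.3583, 0.1121]
ee_rot: [0.711, 0.703, -0.0, 0.0]
ft_force: [-2.6, 0.5, 5.4]
grip_width: 0.716
grasp_force: 29.3
```

Emit:
{"fn": "arm_command", "kwargs": {
  "series": "0.6 0 0 0.002 0;0.6 0 0 0 0;0.6 0 0 0.002 0;0.6 0 0 0 0;0.6 0 0 0 0;0.6 0 0 0 0;0.6 0 0 0 0;0.6 0 0 0 0;0.6 0 0 0 0;0.6 0 0 0 0"
}}

```text
clock: 30.2
position: [0.5813, -0.3584, 0.1118]
ee_rot: [0.711, 0.703, -0.0, 0.001]
ft_force: [-8.2, 2.8, 15.4]
grip_width: 0.714
grasp_force: 30.4
```

```bash
cat > tl.py <<'E'
from h import *
o=manip.get_obs(); print(o["position"].round(4),o["ft_force"].round(1),round(o["grip_width"],3),o["torque"].round(2),o["clock"])
s,*cs=shot("side"); p=o["position"]
u,v=proj(p-[0,0,.005],*cs).astype(int); sb=tiles(s,(u-14,v-10,28,24))
for k in sb: print(k,np.round(sb[k],2),"x at z.11",onz(sb[k][:2],*cs,.11).round(4))
E
python3 tl.py
```

```text
[ 0.5813 -0.3584  0.1118] [-8.2  2.8 15.4] 0.714 [0.58 1.44 0.03] 30.2
red [269.6 136.2   5. ] x at z.11 [ 0.6027 -0.355   0.11  ]
yellow [273.17 135.83   6.  ] x at z.11 [ 0.5889 -0.3591  0.11  ]
green [276.6 136.2   5. ] x at z.11 [ 0.575  -0.3583  0.11  ]
blue [280.33 136.17   6.  ] x at z.11 [ 0.5602 -0.3603  0.11  ]
```

Emit:
{"fn": "arm_command", "kwargs": {
  "series": "0.285 0 0 0 0;0.28 0 0 0 0;0.276 0 0 0.001 0;0.272 0 0 0.001 0;0.268 0 0 0.002 0;0.264 0 0 0.002 0;0.26 0 0 0.002 0;0.256 0 0 0.002 0;0.256 0 0 0 0;0.256 0 0 0 0"
}}

```text
clock: 31.5
position: [0.5811, -0.3582, 0.1059]
ee_rot: [0.711, 0.703, 0.0, 0.0]
ft_force: [-1.1, -0.2, -0.4]
grip_width: 0.744
grasp_force: 0.4
```

```bash
python3 tl.py
```

```text
[ 0.5811 -0.3582  0.1059] [-1.1 -0.2 -0.4] 0.744 [ 0.06  0.15 -0.  ] 31.5
red [270. 136.   5.] x at z.11 [ 0.6013 -0.3565  0.11  ]
yellow [273.12 135.88   8.  ] x at z.11 [ 0.589  -0.3588  0.11  ]
green [277.25 136.75   4.  ] x at z.11 [ 0.572 -0.355  0.11 ]
blue [280.4 137.8   5. ] x at z.11 [ 0.5587 -0.3496  0.11  ]
```

Emit:
{"fn": "arm_command", "kwargs": {
  "series": "0.252 0 0 0.002 0;0.248 0 0 0.002 0;0.244 0 0 0 0;0.24 0 0 0 0;0.236 0 0 0 0;0.232 0 0 0 0;0.228 0 0 0 0;0.224 0 0 0 0;0.22 0 0 0 0;0.22 0 0 0 0"
}}

```text
clock: 32.8
position: [0.5811, -0.3582, 0.1043]
ee_rot: [0.711, 0.703, -0.0, 0.0]
ft_force: [-0.3, 0.1, -0.0]
grip_width: 0.782
grasp_force: 0.4
```

```bash
python3 tl.py
```

```text
[ 0.5811 -0.3582  0.1043] [-0.3  0.1 -0. ] 0.782 [0.06 0.18 0.02] 32.8
red [270.6 136.2   5. ] x at z.11 [ 0.5987 -0.3555  0.11  ]
yellow [275.25 137.38   8.  ] x at z.11 [ 0.5793 -0.35    0.11  ]
green [277.5 137.5   4. ] x at z.11 [ 0.5703 -0.3502  0.11  ]
blue [281.  138.5   2. ] x at z.11 [ 0.5557 -0.3453  0.11  ]
```

Emit:
{"fn": "arm_command", "kwargs": {
  "series": "0.2 0 0 0 0;0.19 0 -0.004 0 0;0.19 0 -0.004 0 0;0.19 0 -0.004 0 0;0.19 0 -0.002 0 0;0.19 0 -0.002 0 0;0.19 0 -0.002 0 0;0.19 0 0 0 0;0.19 0 0 0 0;0.19 0 0 0 0"
}}

```text
clock: 34.1
position: [0.5739, -0.3582, 0.1043]
ee_rot: [0.711, 0.703, -0.0, 0.0]
ft_force: [0.3, 0.4, -0.2]
grip_width: 0.808
grasp_force: 0.0
```

```bash
python3 tl.py
```

```text
[ 0.5739 -0.3582  0.1043] [ 0.3  0.4 -0.2] 0.808 [ 0.04  0.01 -0.02] 34.1
red [271.6 136.2   5. ] x at z.11 [ 0.5948 -0.356   0.11  ]
yellow [275.   136.75   4.  ] x at z.11 [ 0.5808 -0.3539  0.11  ]
green [278.33 137.67   3.  ] x at z.11 [ 0.5669 -0.3495  0.11  ]
blue [281.67 138.67   3.  ] x at z.11 [ 0.553  -0.3446  0.11  ]
```

Emit:
{"fn": "arm_command", "kwargs": {
  "series": "0.19 0 -0.001 0 0;0.19 0 -0.001 0 0;0.19 0 -0.001 0 0;0.19 0 -0.001 0 0;0.19 0 -0.001 0 0;0.19 0 0 0 0;0.19 0 0 0 0;0.19 0 0 0 0;0.19 0 0 0 0;0.19 0 0 0 0"
}}

```text
clock: 35.4
position: [0.5719, -0.3581, 0.1043]
ee_rot: [0.711, 0.703, -0.0, 0.0]
ft_force: [0.1, -0.3, -0.5]
grip_width: 0.811
grasp_force: 0.0
```

```bash
python3 tl.py
```

```text
[ 0.5719 -0.3581  0.1043] [ 0.1 -0.3 -0.5] 0.811 [-0.01 -0.   -0.02] 35.4
red [272.4 136.2   5. ] x at z.11 [ 0.5916 -0.3563  0.11  ]
yellow [276.43 138.     7.  ] x at z.11 [ 0.5741 -0.3464  0.11  ]
green [279. 138.   1.] x at z.11 [ 0.564  -0.3476  0.11  ]
blue [282.33 138.67   3.  ] x at z.11 [ 0.5504 -0.3449  0.11  ]
```

Emit:
{"fn": "arm_command", "kwargs": {
  "series": "0.19 0 -0.001 0 0;0.19 0 -0.001 0 0;0.19 0 -0.001 0 0;0.19 0 -0.001 0 0;0.19 0 -0.001 0 0;0.19 0 0 0 0;0.19 0 0 0 0;0.19 0 0 0 0;0.19 0 0 0 0;0.19 0 0 0 0"
}}

```text
clock: 36.7
position: [0.5702, -0.358, 0.1045]
ee_rot: [0.711, 0.703, 0.0, 0.0]
ft_force: [4.8, 1.7, 0.4]
grip_width: 0.816
grasp_force: 2.5
```

```bash
python3 tl.py; python3 - <<'E'
from h import *
s,*cs=shot("side"); print(proj([.5717,-.3573,.101],*cs), proj([.5717+.0217,-.3573,.101+.0058],*cs),proj([.5717-.0217,-.3573,.101-.0058],*cs))
E
```

```text
[ 0.5702 -0.358   0.1045] [4.8 1.7 0.4] 0.816 [ 0.23 -1.09  0.06] 36.7
red [272.4 136.2   5. ] x at z.11 [ 0.5916 -0.3563  0.11  ]
yellow [277.17 138.17   6.  ] x at z.11 [ 0.5711 -0.3457  0.11  ]
green [279.5 138.    2. ] x at z.11 [ 0.562  -0.3479  0.11  ]
blue [282. 139.   3.] x at z.11 [ 0.5514 -0.3426  0.11  ]
[277.41547488 138.25472302] [272.0094625  136.68118381] [282.80331621 139.82297314]
```

The block is against the lip: 4.8 N, and its pixels match the seated pose. Releasing and lifting clear.

Emit:
{"fn": "arm_command", "kwargs": {
  "series": "0.19 0 0.003 0 0;0.15 0 0.003 0 0;0.05 0 0 0 0;0 0 0 0 0;0 0 0 -0.02 0;0 0 0 -0.04 0;0 0 0 -0.08 0;0 0 0 -0.1 0;0 0 0 -0.1 0;0 0 0 0 0"
}}

```text
clock: 38.05
position: [0.5738, -0.3581, 0.2454]
ee_rot: [0.711, 0.703, 0.001, 0.003]
ft_force: [0.6, 0.2, -0.4]
grip_width: 1.0
grasp_force: 0.0
```

Emit:
{"fn": "arm_command", "kwargs": {
  "series": "0 0.1 -0.08 0 0;0 0.1 -0.08 0 0;0 0.1 -0.08 0 0;0 0.1 -0.08 0 0;0 0.1 0 0 0;0 0 0 0 0;0 0 0 0 0;0 0 0 0 0;0 0 0 0 0;0 0 0 0 0"
}}

```text
clock: 39.3
position: [0.4465, -0.1569, 0.2402]
ee_rot: [0.711, 0.703, 0.0, -0.0]
ft_force: [0.6, -0.4, 0.6]
grip_width: 1.0
grasp_force: 0.0
```

```bash
python3 - <<'E'
from h import *
t,*ct=shot("top","t9.png"); s,*cs=shot("side","s9.png")
cv2.imwrite("pics/f.png",np.vstack([np.hstack([cv2.resize(t[165:210,380:440],(400,300),interpolation=cv2.INTER_CUBIC),cv2.resize(s[115:160,248:308],(400,300),interpolation=cv2.INTER_CUBIC)]),np.hstack([cv2.resize(t,(400,300)),cv2.resize(s,(400,300))])]))
E
```

```text
(no output)
```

View pics/f.png

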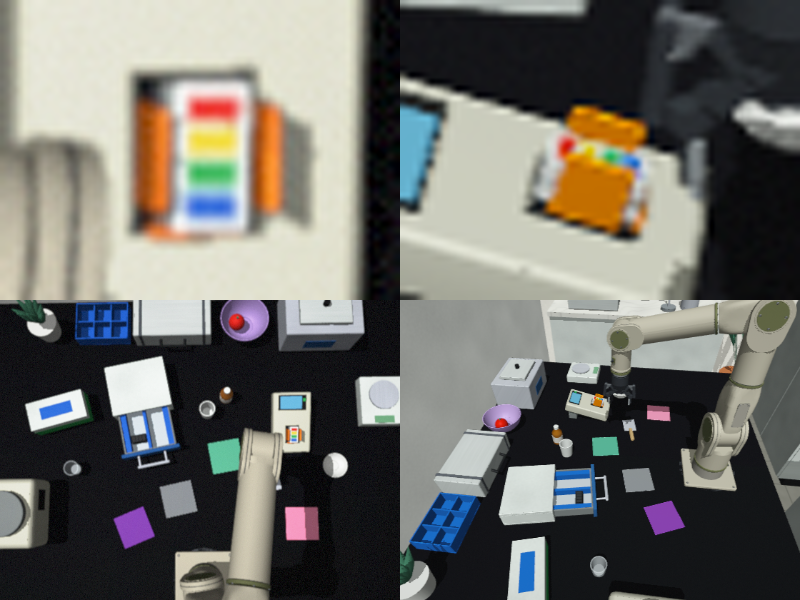

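The final view shows the block between the cheeks with tiles up (top crop 215,155). The drawer is out with the dark block still in it, and the other things are unmoved. One last numeric check of the seat and the drawer travel.

```bash
python3 - <<'E'
from h import *
t,*ct=shot("top"); s,*cs=shot("side")
tb=tiles(t,(402,174,20,30)); sb=tiles(s,(266,130,20,16))
for k in tb:
    print(k,np.round(tb[k],1),sb.get(k) and tri(tb[k][:2],ct,sb[k][:2],cs)[0].round(4), proj(np.array([.5717,-.3573,.101])+dict(red=1.5,yellow=.5,green=-.5,blue=-1.5)[k]*.0145*np.array([.966,0,.259]),*ct).round(1))
# handle: fit bar line, before and now, weighted by brightness
def bar(im,cols,rows,ax):
    g=np.clip(im[rows,cols].mean(2).astype(float)-60,0,None); i=np.arange(g.shape[ax]); i=i[:,None] if ax==0 else i[None]
    c=(g*i).sum(ax)/g.sum(ax); return c.mean()+(rows.start if ax==0 else cols.start)
d=np.array([-.981,-.193,0]); p0=np.array([.6185,.2286,.0485])
s0=cv2.imread("pics/side0.png"); 
a=bar(s0,slice(233,243),slice(258,276),1); b=bar(s,slice(283,295),slice(254,272),1); print("side bar cols",a,b)
L=np.linspace(-.005,.17,400)
f=lambda L,v:proj(p0+L*d,*cs)[0]
pj=np.array([f(x,0) for x in L]); sl=0.0
print("L0",np.interp(a,pj,L),"L1",np.interp(b,pj,L))
t0=cv2.imread("pics/top0.png")
for im,c0,r in((t0,205,slice(170,186)),(t,215,slice(224,240))):
    v=bar(im,slice(c0-4,c0+5),r,0); q=onz((c0,v),*ct,.049); print("along", -(q-p0)@np.array([.981,.193,0]))
E
```

```text
red [411.5 181.   18. ] [ 0.5903 -0.358   0.1071] [411.2 179.8]
yellow [411.4 185.9  17. ] [ 0.5751 -0.3583  0.1015] [411.1 185. ]
green [411.5 190.5  12. ] [ 0.5632 -0.358   0.1025] [411.  190.1]
blue [410.9 195.3  16. ] [ 0.5507 -0.3561  0.1014] [410.9 195.3]
side bar cols 237.4071612859804 287.74581697024803
L0 -0.002128181263326506 L1 0.1531292869481657
along -0.0005724745477417756
along 0.15433896251423845
```

The seat is good. By both views the drawer has travelled about 0.155 m, although 53 N was felt at the end. There is time, so I'll re-grip the handle and check whether it is really on its stop.

Emit:
{"fn": "arm_command", "kwargs": {
  "series": "0.5 0.11 0.01 0 0;0.5 0.11 0.01 0 0;0.5 0.11 0.01 0 0;0.5 0.11 0.01 0 0;0.5 0.11 0 0 0;0.5 0.11 0 0 0;0.5 0.11 0 0 0;0.5 0.119 0 0 0;0.5 0 0 0 -0.033;0.6 0 0 0 -0.033",
  "newtons": 40
}}

```text
clock: 40.75
position: [0.466, 0.1999, 0.2402]
ee_rot: [0.632, 0.775, 0.0, -0.0]
ft_force: [0.1, -0.8, 0.3]
grip_width: 0.4
grasp_force: 0.0
```

```bash
python3 - <<'E'
from h import *
print(togo([.4665,.1987,.055])); o=manip.get_obs(); print(o["position"],o["joint_pos"].round(2),o["grip_width"])
E
```

```text
(array([-0.003,  0.001,  0.463]), [[-0.201, 0.98, -0.0], [0.98, 0.201, 0.0], [0.0, -0.0, -1.0]])
[0.46604179 0.19991999 0.24021844] [ 0.66  0.34 -1.35  1.73  0.34  1.34 -0.55] 0.3998275805044878
```

Emit:
{"fn": "arm_command", "kwargs": {
  "series": "0.6 0 0.001 0.09 0;0.6 0 0 0.09 0;0.6 0 0 0.09 0;0.6 0 0 0.08 0;0.6 0 0 0.06 0;0.6 0 0 0.04 0;0.6 0 0 0.013 0;0.6 0 0 0 0;0.6 0 0 0 0;0.6 0 0 0 0"
}}

```text
clock: 42.0
position: [0.4672, 0.1988, 0.0557]
ee_rot: [0.635, 0.773, 0.0, 0.0]
ft_force: [-1.0, -0.8, -0.0]
grip_width: 0.399
grasp_force: 0.0
```

Emit:
{"fn": "arm_command", "kwargs": {
  "series": "0.8 0 0 0 0;1 0 0 0 0;1 0 0 0 0;1 0 0 0 0;1 0 -0.002 0 0;1 0 -0.002 0 0;1 0 -0.002 0 0;1 0 0 0 0;1 0 0 0 0;1 0 0 0 0"
}}

```text
clock: 43.25
position: [0.4672, 0.1987, 0.0555]
ee_rot: [0.635, 0.773, 0.003, 0.001]
ft_force: [15.9, 4.9, -8.9]
grip_width: 0.125
grasp_force: 39.0
```

It resists 16 N of pull without moving, so it is on its stop. I'll release without pushing it back, lift clear and hand in.

Emit:
{"fn": "arm_command", "kwargs": {
  "series": "0.6 0 0 0 0;0.6 0 0 0 0;0.6 0 0 0 0;0.6 0 0 -0.03 0;0.6 0 0 -0.06 0;0.6 0 0 -0.1 0;0.6 0 0 -0.12 0;0.6 0 0 -0.12 0;0.6 0 0 0 0;0.6 0 0 0 0"
}}

```text
clock: 44.5
position: [0.4643, 0.1981, 0.227]
ee_rot: [0.634, 0.773, -0.0, 0.0]
ft_force: [-0.6, -0.6, 0.2]
grip_width: 0.401
grasp_force: 0.0
```

```bash
python3 - <<'E'
from h import *
s,*cs=shot("side"); sb=tiles(s,(266,130,20,16)); print(sb)
o=manip.get_obs(); print(o["position"],o["ft_force"].round(1))
g=s[254:272,283:295].mean(2)-60; g=np.clip(g,0,None); print(((g*np.arange(12)).sum(1)/g.sum(1)).mean()+283)
print(manip.hand_in())
E
```

```text
{}
[0.46403366 0.19796408 0.22645069] [-0.9 -0.5  0.4]
287.77248189927957
the job is handed in; nothing more can be done
None
```

I handed the job in at about 44.6 s, with the drawer out on its stop, the check block set free on the mat and then seated tiles up against the cradle lip, and the dark block still in the drawer. Two points: the drawer measured about 0.155 m out rather than 0.160 m but didn't move under a 16 N pull, and the tile check just before hand-in found no tiles (I didn't look into why), so the last confirmed view of the seat is from 39 s.

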